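# Fetch the spoon out of the covered tray

## Robot

A 7-joint arm with a two-finger parallel gripper is mounted at the origin on the work surface. World frame = base frame: x ahead of the robot, y to its left, z up, the work surface at z = 0. Lengths are in m, angles in rad, forces in N, time in s.
With the tool pointing down it reaches from about 0.4 to 0.75 m from the base axis. Payload 19.5 kg.
Tool frame: the origin (TCP) lies at the very end of the fingers, on their centre line; the grasp point (between the pads) lies 19 mm behind it; z points along the fingers, y is the line along which they close (so a half turn about z gives the same grasp; the last joint's range is limited). The gripper opens to 85 mm and grips with 20 to 120 N. Pads are 22 mm wide; open, the fingers measure 114 mm over their backs; the gripper's body (76 mm by 85 mm) begins 54 mm behind the grasp point. The pads swing forward as they close: fully open they stand 13 mm farther back than shut.
Start: joints at [-1.22, 0.707, -0.028, 1.485, 0.022, 0.951, -0.075], TCP at [0.22, 0.531, 0.231] pointing down, gripper open.
Joint ranges: [-2.71, 2.71], [-0.32, 2.16], [-1.57, 1.52], [0, 2.45], [-1.46, 4.6], [0, 2.02], [-2.83, 2.83]. Speed limits (rad/s): [1.89, 1.89, 2.57, 2.57, 3.01, 3.01, 3.01].

## Interface

Orientations are given as a unit quaternion [x, y, z, w].
In Python, from bench import bot, vision gives the robot as it stands (bot), with the cameras (vision).
- The arm moves only by the tool advance, called after ">>>" by a JSON object that holds its "fn" and its "kwargs". Schema: {"type":"object","properties":{"rows":{"type":"array","items":{"type":"array","prefixItems":[{"type":"number"},{"type":"array","items":{"type":"number"},"minItems":3,"maxItems":3},{"type":"number"}],"minItems":3,"maxItems":3},"minItems":1,"maxItems":20},"force":{"type":"number"},"only":{"type":"string"},"quiet":{"type":"boolean"},"lines":{"type":"string"}},"required":["rows"],"additionalProperties":false}. rows is a list of rows, 1 to 20 of them, each written [opening, [dx, dy, dz], turn]: the opening from 0.0 (shut) to 1.0 (fully open), then dx, dy, dz in mm, then a turn about the tool's z in units of 0.05 rad; each row shifts and turns the commanded pose from where the row before left it, along the tool's axes as they then stand; what a row does not reach is not made up. A row lasts 1/12 s, in which the tool goes at most 0.0417 m and 0.125 rad, less where a joint would pass 70% of its speed; a pose out of reach is approached as far as the arm can. The fingers move at their own pace and stop on an object; force is the grip in N (left out, the last holds). Time passes only in rows, so rows that do not move let the fingers close. The tool returns the time, the measured TCP pose, the force, the opening and the grip force at its end. only (a regular expression) keeps the lines of the reply that match it, lines (a string "A,B") keeps lines A to B, and quiet returns only ok. Input that does not fit is refused with a message, and nothing moves.
- bot.get_state(): the state, without advancing time (a new reading comes with each control period).
- vision.snapshot(name): name is "scene" or "top" or "wrist"; returns a dict with "img" (384x512x3 uint8, blue, green, red), "depth" (384x512 float32, m along the optical axis (not along the pixel's ray), 0 where there is no reading), "fx", "fy", "cx", "cy" (pixels), "world_from_camera" (4x4, takes a point from camera to world coordinates). Camera axes: x right, y down, z forward; pixel columns grow to the right and rows downward; lengths in m; the calibration is good to about 2 mm. The wrist camera is an equidistant fisheye: a pixel r from the principal point sees the ray r / f radians off the axis. A picture is of the moment at which its call begins.
- bot.sign_off(): hands the job in; it is judged then, once.
The state is a dict: "time_s": time; "joints": joint angles; "qd": joint speeds; "effort": joint torques, N m; "ee_pos": TCP position; "ee_rot": TCP orientation; "wrist_force": force on the tool from outside, world axes, zero at the start; "wrist_torque": the same for the moment, N m; "grip_width": opening from 0.0 (shut) to 1.0 (fully open); "grip_force": force on a finger pad.
Only numpy, scipy, OpenCV 4.12 (cv2) and the standard library are available. Lean on these libraries where they do the work, as an engineer would, in place of code of your own. Each camera call takes 0.05 s, during which the arm holds its last target. There are 200 camera calls.

## Task

A wooden spoon has slipped inside the slim covered aluminium tray, and it is longer than the opening in the tray's lid. Reach in, slide and tilt the spoon so that it comes out through the opening end first, without forcing it against the tray and without disturbing the things standing around. Finish while still holding the spoon in the gripper, still in the air, with the whole spoon at least 8 cm above the lid: do not put it down or let go.

Things in the scene. Friction and masses are not known exactly. Their poses are not given: they have to be found in the camera images.
- tray: Flat covered aluminium tray, fixed, 340 mm long (x), 132 wide (y), 53 high; origin: centre of its underside, z up. Walls, floor and lid 3 mm thick: inner floor at z = 3 mm, lid from z = 50 to 53 mm, inside 334 x 126 mm. In the lid's middle one rectangular opening, 125 mm along x by 110 mm along y; the rest (107 mm at each end) is covered.
- opening (a point): Centre of the lid's opening, at the level of the lid's upper face (53 mm above the tray's underside); axes as the tray's.
- spoon: Wooden spoon, 210 mm long, 60 g, flat on the tray's inner floor, roughly along tray x, ends under the lid. x: from handle end (-105) to bowl end (+105 mm); origin half way, on its underside, 9 mm below its centre line. Handle x -85 to 55 mm: 14 mm wide, z = 3 to 15 mm (3 mm above the floor). Bowl: x 56 to 105, 36 wide, 18 thick. End knob: 20 long, 18 wide and thick.
- spoon_bowl_end (a point): Tip of the spoon's bowl end, on its centre line, 105 mm from the spoon's middle.
- spoon_handle_end (a point): Tip of the spoon's handle end, on its centre line, 105 mm from the spoon's middle.
- cup: Bystander: white ceramic cup, 76 mm across and 90 mm high, with three wooden spoons standing in it up to about 180 mm; origin under its centre.
- keys: Bystander: two grey silicone teething keys on a white plastic ring, lying flat, 9 mm thick, about 130 mm long; origin at the ring's centre, keys towards +x.
- capsule: Bystander: white twist-open pacifier capsule, a rounded drum 59 mm across and 60 mm high; origin under its centre.
- file_case: Bystander: slim blue plastic nail file case lying flat, 160 mm long (x), 30 mm wide, 18 mm high; origin under its centre.

How it is judged:
On the way:
1. the spoon stands slantwise through the opening: one end at least 5 mm above the lid's upper face, the other end still below the lid (((z of spoon_bowl_end in the frame of tray above 0.058 m and z of spoon_handle_end in the frame of tray below 0.05 m) or (z of spoon_handle_end in the frame of tray above 0.058 m and z of spoon_bowl_end in the frame of tray below 0.05 m))), for 0.1 s.
At the end, for the whole second after the job is handed in: Both ends of the spoon are more than 65 mm above the lid's upper face, the fingers grip it with more than 2 N, it touches neither tray nor cup, and it is still (under 30 mm/s) (z of each of spoon_bowl_end, spoon_handle_end in the frame of tray above 0.118 m and contact force between the fingers and spoon above 2 N and contact force between spoon and tray below 0.1 N and contact force between spoon and cup below 0.1 N and linear speed of spoon below 0.03 m/s); the arm keeps its last pose, push and grip.
It fails at once if the spoon is forced against the tray with more than 40 N (contact force between spoon and tray above 40 N).
It fails at once if a thing standing around is pushed more than 20 mm (distance of any of cup, capsule, keys, file_case from where it was at the start of the episode above 0.02 m).
It also fails if it takes over 38 s, if anything falls off the work surface, if the arm or the gripper's body presses on something with over 40 N, if the wrist force passes 120 N, or if a joint passes its speed limit or range.

## Working session

There is one attempt and no reset: what is moved stays moved. The work goes in short steps, Python scripts to look and compute and a tool call to move; the robot and the scene stay as the last step left them, time stands still between calls to the robot, and variables do not carry over. Pictures are saved under pics/ and viewed, at most 10 in all, crops included, and the job is handed in when it is done.

```bash
ls; mkdir -p pics; python3 - <<'E'
from bench import bot, vision
import cv2,numpy as np
s=bot.get_state();print({k:np.round(v,3).tolist() for k,v in s.items()})
for n in("scene","top"):
    d=vision.snapshot(n);cv2.imwrite(f"pics/{n}0.png",cv2.resize(d["img"],(768,576),interpolation=cv2.INTER_CUBIC));np.savez(f"pics/{n}0.npz",**d)
    print(n,d["fx"],d["cx"],d["cy"],np.round(d["world_from_camera"],3).tolist())
E
```

```text
bench.py
pics
{'time_s': 0.0, 'joints': [-1.22, 0.707, -0.028, 1.485, 0.022, 0.951, -0.075], 'qd': [0.001, 0.0, -0.0, 0.001, 0.0, -0.001, 0.002], 'effort': [0.0, -88.321, 1.235, -23.616, 0.017, 0.007, 0.0], 'ee_pos': [0.22, 0.531, 0.231], 'ee_rot': [0.195, 0.981, -0.001, -0.0], 'wrist_force': [0.369, 0.62, -0.138], 'wrist_torque': [-0.01, 0.015, 0.03], 'grip_force': 0.0, 'grip_width': 0.998}
scene 418.21161475292223 250.6082807211548 192.33512590503003 [[0.286, 0.655, -0.699, 1.07], [0.958, -0.187, 0.217, -0.128], [0.011, -0.732, -0.681, 0.564], [0.0, 0.0, 0.0, 1.0]]
top 392.08633837902687 255.25382384962398 184.6759561544028 [[-0.017, -0.98, 0.198, 0.441], [-1.0, 0.017, -0.0, 0.013], [-0.003, -0.198, -0.98, 0.731], [0.0, 0.0, 0.0, 1.0]]
```

View pics/top0.png

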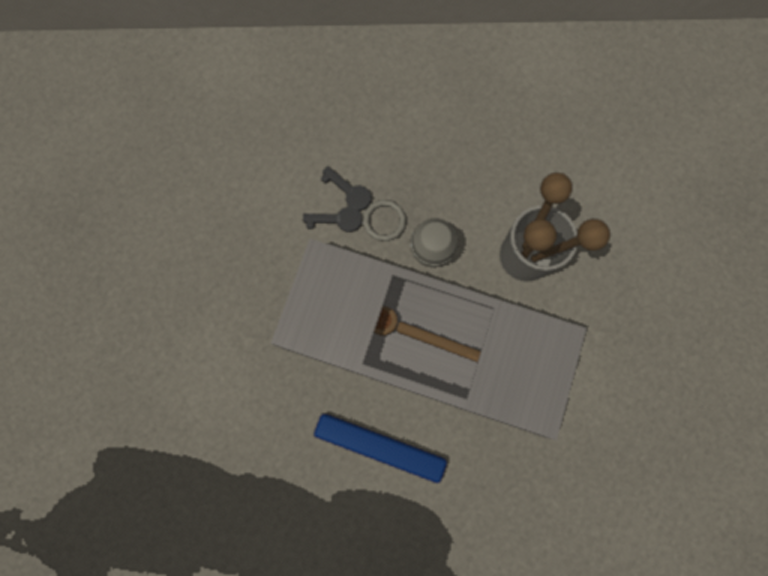

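View pics/scene0.png

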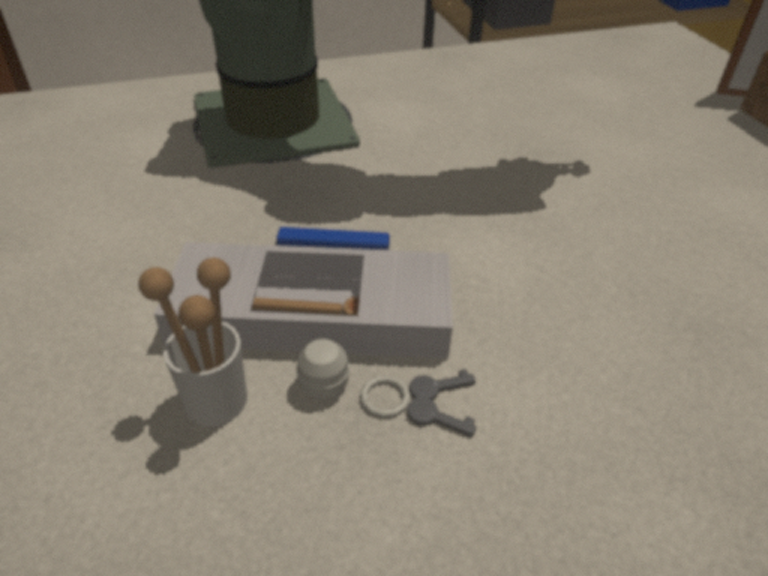

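The top view (768 px wide) shows the lid corners at about (328,243), (586,326), (552,436) and (274,343). The opening corners are at about (393,277), (493,308), (468,397) and (365,364). The spoon's bowl is at the left (388,321) and its handle runs to (480,355) at the right edge. The cup, capsule and keys are on the far side and the file case is on the near side. In the scene view the spoon handle runs from (254,302) to the bowl at (352,303).

```bash
cat > h.py <<'E'
import numpy as np
def load(n): return dict(np.load(f"pics/{n}.npz"))
def ray(d,p):
    x=np.array([(p[0]/1.5-d["cx"])/d["fx"],(p[1]/1.5-d["cy"])/d["fy"],1]);T=d["world_from_camera"]
    return T[:3,3],T[:3,:3]@x
def atz(d,p,z):
    o,r=ray(d,p);return o+r*(z-o[2])/r[2]
def dep(d,p):
    o,r=ray(d,p);u,v=int(p[0]/1.5),int(p[1]/1.5);return o+r*np.median(d["depth"][v-1:v+2,u-1:u+2])
def tri(d1,p1,d2,p2):
    o1,r1=ray(d1,p1);o2,r2=ray(d2,p2)
    s=np.linalg.lstsq(np.c_[r1,-r2],o2-o1,rcond=None)[0];a,b=o1+r1*s[0],o2+r2*s[1]
    return (a+b)/2,np.linalg.norm(a-b)
E
python3 - <<'E'
from h import *
import cv2
np.set_printoptions(precision=4,suppress=True)
t,s=load("top0"),load("scene0")
P=[(328,243),(586,326),(552,436),(274,343)]
for p in P: print("lid",atz(t,p,.053),dep(t,(p[0]*.95+.05*430,p[1]*.95+.05*337)))
for p in [(393,277),(493,308),(468,397),(365,364)]: print("open",atz(t,p,.053))
for p in [(404,329),(440,342),(474,353)]: print("handle",atz(t,p,.018),dep(t,p))
print("bowl/handle joint tri",tri(t,(400,327),s,(346,306)))
# scene picture: opening corners near->(far from cam) 
for a,b in [((493,308),(254,314)),((393,277),(358,314)),((365,364),(364,252)),((468,397),(266,252))]: print("open tri",tri(t,a,s,b))
for n,d in(("top",t),("scene",s)):
    im=d["img"];c=im[170:275,175:345] if n=="top" else im[150:230,100:310]
    cv2.imwrite(f"pics/{n}1.png",cv2.resize(np.clip(c*1.4,0,255).astype('uint8'),None,fx=4.5 if n=="top" else 3.75,fy=4.5 if n=="top" else 3.75,interpolation=cv2.INTER_CUBIC))
E
```

```text
lid [0.6198 0.0774 0.053 ] [0.6138 0.0713 0.0534]
lid [ 0.5155 -0.2209  0.053 ] [ 0.515  -0.2119  0.053 ]
lid [ 0.3933 -0.1726  0.053 ] [ 0.3987 -0.1664  0.0523]
lid [0.502  0.1394 0.053 ] [0.5023 0.1305 0.0523]
open [0.5771 0.0009 0.053 ]
open [ 0.5383 -0.1147  0.053 ]
open [ 0.4374 -0.081   0.053 ]
open [0.4763 0.0349 0.053 ]
handle [ 0.5195 -0.0118  0.018 ] [ 0.5195 -0.0118  0.0177]
handle [ 0.503  -0.0549  0.018 ] [ 0.5029 -0.0548  0.0192]
handle [ 0.4891 -0.0954  0.018 ] [ 0.4891 -0.0955  0.0176]
bowl/handle joint tri (array([ 0.5236, -0.0025,  0.0134]), np.float64(0.009416458755211818))
open tri (array([ 0.5397, -0.1136,  0.046 ]), np.float64(0.0047265379135401474))
open tri (array([0.5779, 0.002 , 0.0506]), np.float64(0.002361437638567986))
open tri (array([0.4767, 0.0369, 0.0546]), np.float64(0.0042321761332716175))
open tri (array([ 0.4375, -0.0807,  0.0502]), np.float64(0.0013895710391094575))
```

View pics/top1.png

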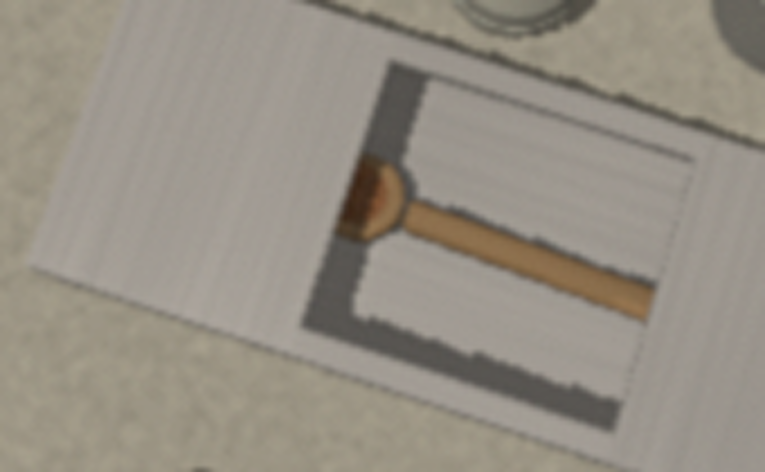

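View pics/scene1.png

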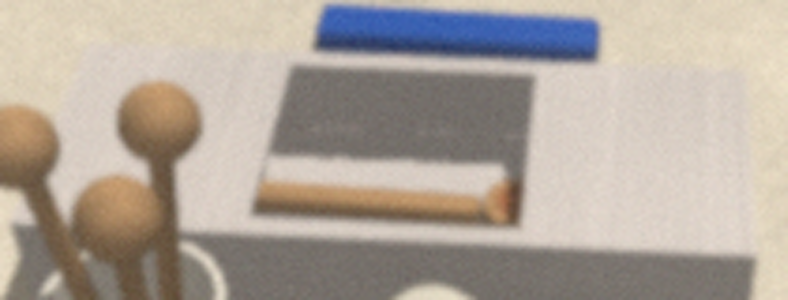

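The handle top measures z≈0.018, the opening level is about 0.05 and the opening centre is at (0.507,-0.040). These match the given sizes. The crops put the bowl neck at (412,218) in the top crop, with the spoon at 70° and its handle towards −y. Next I move above the handle and turn across it.

Units first: shifts go in mm and turns go in units of 0.05 rad. So -0.023 m is -23, -0.0244 m is -24.4.

>>> {"fn": "advance", "kwargs": {"rows": [[0.5,[-24.4,-23,0],0],[0.5,[-24.4,-23,0],0],[0.5,[-24.4,-23,0],0],[0.5,[-24.4,-23,0],0],[0.5,[-24.4,-23,0],0],[0.5,[-24.4,-23,0],0],[0.5,[-24.4,-23,0],0],[0.5,[-24.4,-23,0],0],[0.5,[-24.4,-23,0],0],[0.5,[-24.4,-23,0],0],[0.5,[-24.4,-23,0],0],[0.5,[-24.4,-23,0],0],[0.5,[-24.4,-23,0],0],[0.5,[-24.4,-23,0],0],[0.5,[-24.4,-23,0],0],[0.5,[-24.4,-23,0],0],[0.5,[-24.4,-23,0],0],[0.5,[-24.4,-23,0],0],[0.5,[-24.4,-23,0],0],[0.5,[-24.4,-23,0],0]], "force": 40}}

```text
time_s: 1.77
ee_pos: [0.4951, -0.0824, 0.2312]
ee_rot: [0.195, 0.981, -0.0, -0.0]
wrist_force: [0.5, -0.0, -0.2]
grip_width: 0.502
grip_force: 0.0
```

>>> {"fn": "advance", "kwargs": {"rows": [[0.5,[0,0,0],2.35],[0.5,[0,0,0],2.35],[0.5,[0,0,0],2.35],[0.5,[0,0,0],2.35],[0.5,[0,0,0],2.35],[0.5,[0,0,0],2.35],[0.5,[0,0,0],2.35],[0.5,[0,0,0],2.35],[0.5,[0,0,0],2.35],[0.5,[0,0,0],2.35],[0.5,[0,0,0],2.35],[0.5,[0,0,0],2.35],[0.5,[0,0,0],2.35],[0.5,[0,0,0],0]]}}

```text
time_s: 2.93
ee_pos: [0.4947, -0.0804, 0.2311]
ee_rot: [0.821, 0.571, -0.0, -0.0]
wrist_force: [-0.3, 0.2, -0.1]
grip_width: 0.497
grip_force: 0.0
```

```bash
cat >> h.py <<'E'
def rel(target):
    from bench import bot, vision
    from scipy.spatial.transform import Rotation as R
    s=bot.get_state();r=R.from_quat(s["ee_rot"]);M=r.as_matrix()
    print("t",s["time_s"],"pos",np.round(s["ee_pos"],4),"xang",np.degrees(np.arctan2(M[1,0],M[0,0])).round(2),"z",M[:,2].round(3),"delta tool",(M.T@(np.array(target)-s["ee_pos"])).round(4),"grip",s["grip_width"],s["grip_force"],"F",np.round(s["wrist_force"],1),"j",np.round(s["joints"],2))
E
python3 - <<'E'
from h import *
import cv2
from bench import bot, vision
rel([.494,-.0798,.075])
d=vision.snapshot("wrist");np.savez("pics/w0.npz",**d);cv2.imwrite("pics/w0.png",cv2.resize(np.clip(d["img"]*1.3,0,255).astype('uint8'),(768,576)))
E
```

```text
t 2.9333 pos [ 0.4947 -0.0804  0.2311] xang 69.64 z [-0.001 -0.    -1.   ] delta tool [ 0.0004 -0.0008  0.1561] grip 0.4966216593122658 0.0 F [-0.3  0.2 -0.1] j [-0.09  0.62  0.33  1.75 -0.26  0.81  0.01]
```

View pics/w0.png

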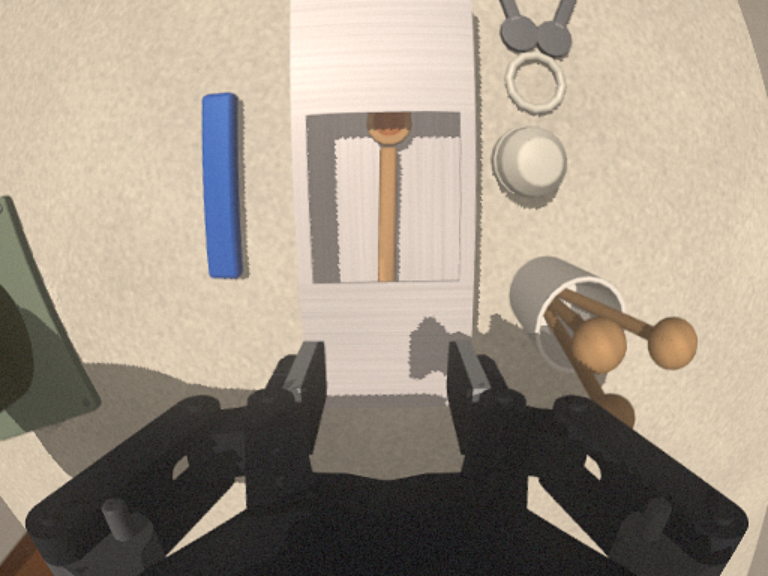

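The wrist view shows the handle running straight up the picture from (387,280) to (388,147), so it is square to the fingers. The opening corners are at (306,114), (460,112), (459,281) and (313,283). I'll use this as the second view.

```bash
python3 - <<'E'
from h import *
d=load("w0");T=d["world_from_camera"]
def wray(p):
    x=np.array([p[0]/1.5-d["cx"],p[1]/1.5-d["cy"]]);r=np.hypot(*x);a=r/d["fx"]
    return T[:3,3],T[:3,:3]@np.r_[x/r*np.sin(a),np.cos(a)]
def z(p,h): o,r=wray(p);return (o+r*(h-o[2])/r[2]).round(4)
for p in [(306,114),(460,112),(459,281),(313,283)]:print("open",z(p,.053))
for p in [(388,147),(387.5,210),(387,281)]:print("handle",z(p,.018))
t=load("top0")
import h
def tr(p1,p2):
    o1,r1=ray(t,p1);o2,r2=wray(p2);s=np.linalg.lstsq(np.c_[r1,-r2],o2-o1,rcond=None)[0];a,b=o1+r1*s[0],o2+r2*s[1];return ((a+b)/2).round(4),np.linalg.norm(a-b).round(4)
print("neck",tr((400,327.7),(388,147)))
for a,b in zip([(365,364),(393,277),(493,308),(468,397)],[(306,114),(460,112),(459,281),(313,283)]):print(tr(a,b))
E
```

```text
open [0.4783 0.0397 0.053 ]
open [0.5819 0.0025 0.053 ]
open [ 0.5403 -0.1155  0.053 ]
open [ 0.4366 -0.0786  0.053 ]
handle [ 0.5251 -0.0032  0.018 ]
handle [ 0.5071 -0.0504  0.018 ]
handle [ 0.4862 -0.1054  0.018 ]
neck (array([ 0.5237, -0.005 ,  0.0085]), np.float64(0.0053))
(array([0.4775, 0.0367, 0.0592]), np.float64(0.005))
(array([0.5762, 0.0013, 0.0695]), np.float64(0.0048))
(array([ 0.5396, -0.1158,  0.05  ]), np.float64(0.002))
(array([ 0.4372, -0.0796,  0.0543]), np.float64(0.0025))
```

Converted, 0.03 m is 30, 0.02 m is 20.

>>> {"fn": "advance", "kwargs": {"rows": [[0.5,[0,0,30],0],[0.5,[0,0,30],0],[0.5,[0,0,30],0],[0.5,[0,0,30],0],[0.5,[0,0,30],0],[0.5,[0,0,20],0],[0.5,[0,0,20],0],[0.5,[0,0,13],0],[0.5,[0,0,10],0],[0.5,[0,0,10],0],[0.5,[0,0,0],0],[0.5,[0,0,0],0]]}}

```text
time_s: 3.98
ee_pos: [0.4949, -0.0806, 0.0084]
ee_rot: [0.819, 0.574, 0.0, -0.0]
wrist_force: [-0.2, 0.3, -0.6]
grip_width: 0.502
grip_force: 0.0
```

>>> {"fn": "advance", "kwargs": {"rows": [[0,[0,0,0],0],[0,[0,0,0],0],[0,[0,0,0],0],[0,[0,0,0],0],[0,[0,0,0],0],[0,[0,0,0],0],[0,[0,0,0],0],[0,[0,0,0],0]], "force": 40}}

```text
time_s: 4.65
ee_pos: [0.4953, -0.0806, 0.0091]
ee_rot: [0.819, 0.573, 0.0, 0.0]
wrist_force: [-0.7, 1.0, 7.8]
grip_width: 0.146
grip_force: 39.3
```

>>> {"fn": "advance", "kwargs": {"rows": [[0,[0,0,-1.5],0],[0,[10,0,0],0],[0,[12,0,0],0],[0,[12,0,0],0],[0,[12,0,0],0],[0,[12,0,0],0],[0,[8,0,0],0],[0,[5,0,0],0],[0,[0,0,0],0]]}}

```text
time_s: 5.4
ee_pos: [0.5194, -0.0126, 0.0098]
ee_rot: [0.819, 0.574, 0.0, -0.0]
wrist_force: [0.3, 1.0, -0.4]
grip_width: 0.147
grip_force: 39.9
```

```bash
python3 - <<'E'
from h import *
import cv2
from bench import bot, vision
rel([.494,-.0798,.075])
for n in("top","scene"):
    d=vision.snapshot(n);np.savez(f"pics/{n}2.npz",**d);
    i=d["img"];c=i[160:290,170:350] if n=="top" else i[140:240,90:320]
    cv2.imwrite(f"pics/{n}2.png",cv2.resize(np.clip(c*1.4,0,255).astype('uint8'),None,fx=3.4,fy=3.4))
a,b=cv2.imread("pics/top2.png"),cv2.imread("pics/scene2.png")
w=max(a.shape[1],b.shape[1]);f=lambda m:cv2.copyMakeBorder(m,0,0,0,w-m.shape[1],0)
x=np.vstack([f(a),f(b)]);print(x.shape);cv2.imwrite("pics/c2.png",cv2.resize(x,None,fx=.76,fy=.76))
E
```

```text
t 5.4 pos [ 0.5194 -0.0126  0.0098] xang 70.06 z [ 0.  0. -1.] delta tool [-0.0718 -0.001  -0.0652] grip 0.1465246357920358 39.9250727891922 F [ 0.3  1.  -0.4] j [-0.12  1.    0.15  1.86 -0.44  0.31  0.04]
(782, 782, 3)
```

View pics/c2.png

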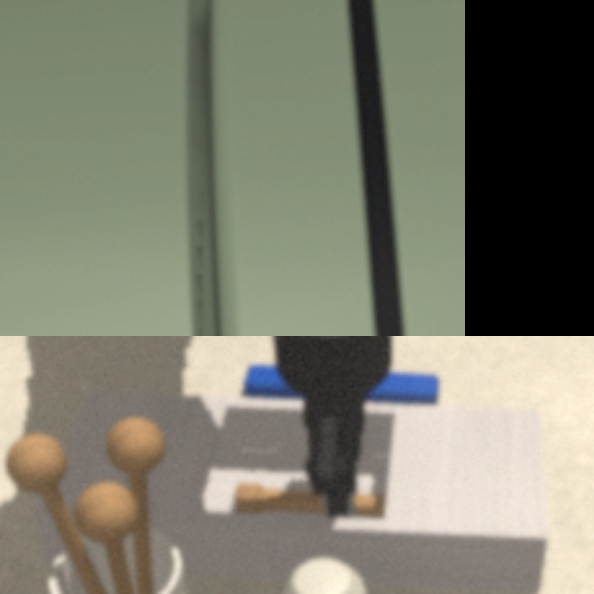

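Only the scene view helps now, as the arm blocks the top camera. The spoon has slid and the knob's end shows inside the opening at about (236,495) in this picture. I'll locate it, release and regrip just behind the knob.

```bash
python3 - <<'E'
from h import *
s=load("scene2");c=np.array([.508,-.039]);u=np.array([.335,.942])
for n,p in dict(end=(236,495),knobneck=(268,500),openL=(207,512),openR=(384,516)).items():
    q=((p[0]/2.584+90)*1.5,((p[1]-336)/2.584+140)*1.5)
    w=atz(s,q,.012 if 'n' in n and 'open' not in n else .053);print(n,w.round(4),"t",((w[:2]-c)@u).round(4))
E
```

```text
end [ 0.4913 -0.0854  0.012 ] t -0.0493
knobneck [ 0.5029 -0.064   0.012 ] t -0.0252
openL [ 0.5451 -0.1098  0.053 ] t -0.0543
openR [0.5811 0.0022 0.053 ] t 0.0634
```

>>> {"fn": "advance", "kwargs": {"rows": [[0.5,[0,0,0],0],[0.5,[0,0,0],0],[0.5,[0,0,0],0],[0.5,[0,0,0],0],[0.5,[0,0,0],0]], "force": 20}}

```text
time_s: 5.92
ee_pos: [0.5191, -0.0141, 0.0098]
ee_rot: [0.819, 0.573, -0.0, 0.0]
wrist_force: [0.6, 0.6, -0.3]
grip_width: 0.502
grip_force: 0.0
```

>>> {"fn": "advance", "kwargs": {"rows": [[0.5,[-14,0,0],0],[0.5,[-14,0,0],0],[0.5,[-14,0,0],0],[0.5,[0,0,0],0],[0,[0,0,0],0],[0,[0,0,0],0],[0,[0,0,0],0],[0,[0,0,0],0],[0,[0,0,0],0],[0,[0,0,0],0],[0,[0,0,0],0]], "force": 22}}

```text
time_s: 6.83
ee_pos: [0.5049, -0.053, 0.0099]
ee_rot: [0.819, 0.574, 0.0, 0.0]
wrist_force: [1.1, 2.3, 3.5]
grip_width: 0.152
grip_force: 23.4
```

>>> {"fn": "advance", "kwargs": {"rows": [[0,[-1,0,-8],0],[0,[-1,0,-10],0],[0,[-1,0,-10],0],[0,[-1,0,-10],0],[0,[0,0,0],0]]}}

```text
time_s: 7.25
ee_pos: [0.504, -0.0575, 0.05]
ee_rot: [0.819, 0.573, 0.001, 0.001]
wrist_force: [-0.6, 0.8, -1.5]
grip_width: 0.157
grip_force: 22.6
```

Converted, -0.008 m is -8, -0.006 m is -6.

>>> {"fn": "advance", "kwargs": {"rows": [[0,[-2,0,-8],0],[0,[-2,0,-8],0],[0,[-2,0,-6],0],[0,[0,0,0],0],[0,[0,0,0],0],[0,[0,0,0],0]]}}

```text
time_s: 7.75
ee_pos: [0.5013, -0.0627, 0.0697]
ee_rot: [0.819, 0.573, -0.0, -0.0]
wrist_force: [0.2, -0.3, -0.5]
grip_width: 0.154
grip_force: 22.1
```

```bash
python3 - <<'E'
from h import *
import cv2
from bench import bot, vision
d=vision.snapshot("scene");i=d["img"][120:250,80:330];cv2.imwrite("pics/s3.png",cv2.resize(np.clip(i*1.4,0,255).astype('uint8'),None,fx=3,fy=3))
E
```

```text
(no output)
```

View pics/s3.png

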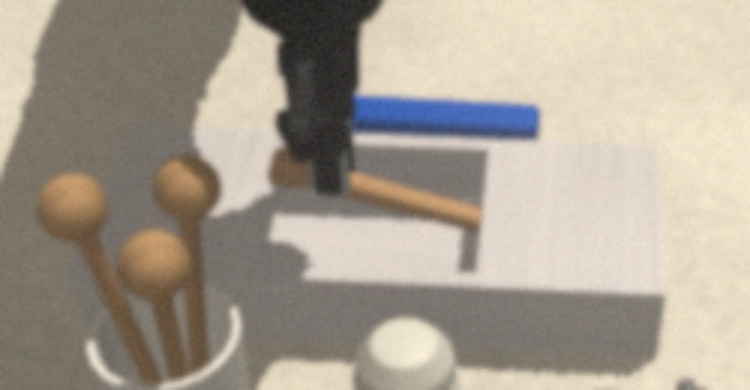

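The spoon now stands slantwise, with the knob end up at (290,168) and the handle going under the lid at (478,215). Forces are tiny. I keep drawing it out backwards and up.

Converted, -0.01 m is -10, -0.008 m is -8.

>>> {"fn": "advance", "kwargs": {"rows": [[0,[-8,0,-8],0],[0,[-8,0,-8],0],[0,[-8,0,-8],0],[0,[-4,0,-10],0],[0,[-2,0,-10],0],[0,[0,0,-10],0],[0,[0,0,0],0]]}}

```text
time_s: 8.38
ee_pos: [0.4917, -0.0913, 0.126]
ee_rot: [0.819, 0.573, 0.001, 0.001]
wrist_force: [0.1, -1.1, -1.5]
grip_width: 0.156
grip_force: 21.4
```

>>> {"fn": "advance", "kwargs": {"rows": [[0,[-4,0,-10],0],[0,[-4,0,-10],0],[0,[-4,0,-10],0],[0,[-4,0,-10],0],[0,[0,0,0],0]]}}

```text
time_s: 8.8
ee_pos: [0.4858, -0.1071, 0.1658]
ee_rot: [0.82, 0.573, 0.001, 0.001]
wrist_force: [1.4, -0.3, -0.1]
grip_width: 0.155
grip_force: 21.5
```

```bash
python3 - <<'E'
from h import *
import cv2
from bench import bot, vision
d=vision.snapshot("scene");i=d["img"][60:250,80:330];cv2.imwrite("pics/s4.png",cv2.resize(np.clip(i*1.4,0,255).astype('uint8'),None,fx=3,fy=3))
E
```

```text
(no output)
```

View pics/s4.png

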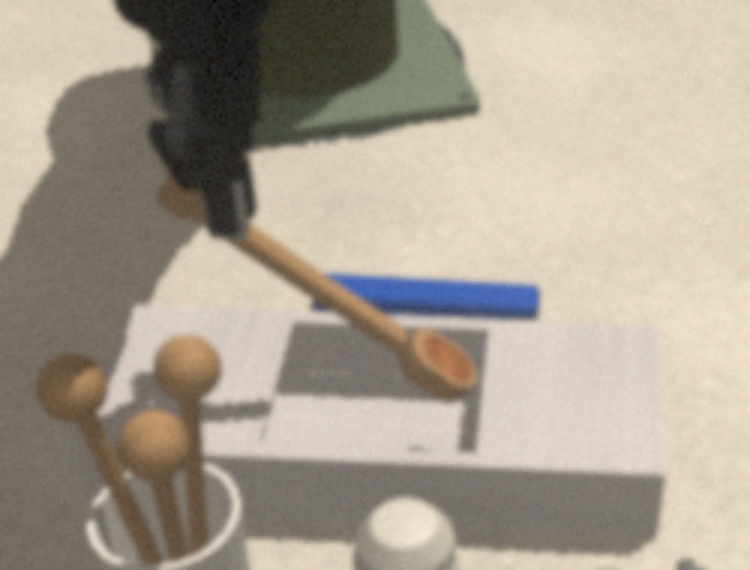

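The bowl tip (475,385) is now inside the opening, clear of its edge. I lift it clear with a firmer grip.

Converted, -0.02 m is -20, -0.015 m is -15.

>>> {"fn": "advance", "kwargs": {"rows": [[0,[-5,0,-10],0],[0,[-5,0,-10],0],[0,[0,0,-15],0],[0,[0,0,-20],0],[0,[0,0,-20],0],[0,[0,0,-20],0],[0,[0,0,-20],0],[0,[0,0,-20],0],[0,[0,0,-20],0],[0,[0,0,-20],0],[0,[0,0,-15],0],[0,[0,0,-10],0],[0,[0,0,0],0],[0,[0,0,0],0],[0,[0,0,0],0],[0,[0,0,0],0],[0,[0,0,0],0],[0,[0,0,0],0]], "force": 40}}

```text
time_s: 10.35
ee_pos: [0.4821, -0.1153, 0.3634]
ee_rot: [0.819, 0.573, -0.0, -0.0]
wrist_force: [0.3, 0.3, -0.9]
grip_width: 0.146
grip_force: 42.5
```

```bash
python3 - <<'E'
from h import *
import cv2
from bench import bot, vision
rel([0,0,0])
d=vision.snapshot("scene");i=d["img"][0:250,60:330];cv2.imwrite("pics/s5.png",cv2.resize(np.clip(i*1.4,0,255).astype('uint8'),None,fx=2.3,fy=2.3))
E
```

```text
t 10.35 pos [ 0.4821 -0.1153  0.3634] xang 69.97 z [-0.001 -0.    -1.   ] delta tool [-0.0567 -0.4922  0.3637] grip 0.14550637756038642 42.48113572597504 F [ 0.3  0.3 -0.9] j [-0.05  0.47  0.38  1.52 -0.18  1.19  0.02]
```

View pics/s5.png

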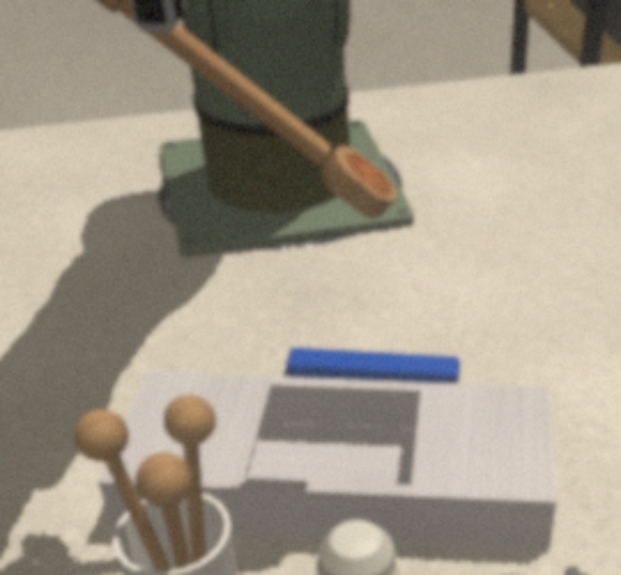

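The spoon hangs clear in the gripper with its bowl tip at (390,205), far above the lid (z ≥ 0.18 even if it hung vertical). The bystanders look unmoved. I'm handing it in.

```bash
python3 -c "
from bench import bot, vision
print(bot.sign_off())"
```

```text
the job is handed in; nothing more can be done
None
```

The spoon came out of the tray handle end first and was handed in at 10.4 s, held still in the gripper with its whole length well over 8 cm above the lid; the judging result was not shown.

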